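# Swap turning blanks over in the drying chest

### The job

Change over the blanks in the drying chest: raise its lid until the folding stay locks and holds it up, lift out the seasoned blank that lies in it and lay it flat and centred on the pan of the small scale, and lay every short pale green blank from the bench flat on the chest's floor in its place. Then break the stay by pushing its knuckle back through straight, and lower the lid until it is fully shut.

Things in the scene. Friction and masses are not known exactly. Their poses are not given: they have to be found in the camera images.
- lid (a joint): opening angle of the chest's plywood lid (rad): 0 shut, about 1.50 at its highest (stay straight), about 1.49 resting on the locked stay. The hinge has friction and a soft-down damper: with the stay broken the lid stays put above about 1.2 rad; let go below 1 rad it sinks shut by itself, at up to 1.5 rad/s. Raising it takes about 3 N at the handle
- stay (a joint): bend of the folding stay's knuckle (rad): 0 folded, lid shut; 2.82 its two links in line, lid at its highest; 3.02 snapped past straight against its stop: locked, the lid cannot be lowered. A weak spring carries it from straight to the stop once the lid is raised all the way and let go. To break it push the knuckle back and down (1 to 3 N), past straight to 2.4 or less, where it stays; less far it springs back to lock
- lid_handle (a point): middle of the lid's steel pull bar (round, 10 mm thick, 100 mm clear between its two posts, parallel to the lid's front edge, 45 mm off that edge in the plane of the lid); 219 mm from the hinge line; 91 mm above the bench with the lid shut. Axes turn with the lid: y along the bar (to the chest's left), x from the bar towards the hinge. The bar may turn between the fingers
- lid_hinge (a point): middle of the lid's hinge line, on the rear top edge of the chest, 85 mm above the bench; y axis along the hinge (to the chest's left), x points backwards out of the chest, z up; fixed to the chest
- stay_knob (a point): centre of the round black release knob (18 mm thick, 26 mm long, along the hinge direction) on the stay's knuckle, outside the chest's left end, 175 mm left of the hinge's middle. Locked, it stands about 75 mm in front of the hinge line and 40 mm above it; broken, it moves back (away from the robot) and down. With the lid shut it lies beside the chest's end, 44 mm above the bench
- chest: drying chest: open plywood box 174 mm deep (x), 300 mm wide (y), 85 mm high to its rim, walls 12 mm thick, floor 12 mm above the bench (inside 150 x 276 x 73 mm); fixed; origin at the centre of its underside; x points to the rear (hinge side), y to its left, z up. The folding stay is outside its left end
- chest_floor (a point): centre of the chest's inner floor, 12 mm above the bench; axes as chest
- dry_mid (a point): centre of the seasoned blank, which lies in the chest at the start with its length front to rear; pale square blank of the same make, 52 x 120 x 51 mm, about 0.23 kg (varies); y axis along the 120 mm length, x across the 52 mm width; 25.5 mm above what it lies on
- scale_pan (a point): centre of the top of the steel pan (100 mm in x, 104 mm in y, 28 mm above the bench) of a small flat bench scale, fixed; the grey scale body is 138 x 112 mm and 21 mm high, its display is at the -x end; z up
- green_0_mid (a point): centre of a pale square turning blank, 52 x 120 mm, 51 mm high as it lies, 0.17 to 0.3 kg: one of up to three green (unseasoned) ones on the open bench at the start; the centre is 25.5 mm above what it lies on; y axis along the 120 mm length, x across the 52 mm width
- green_1_mid (a point): centre of a pale square turning blank, 52 x 120 mm, 51 mm high as it lies, 0.17 to 0.3 kg: one of up to three green (unseasoned) ones on the open bench at the start; the centre is 25.5 mm above what it lies on; y axis along the 120 mm length, x across the 52 mm width
- green_2_mid (a point): centre of a pale square turning blank, 52 x 120 mm, 51 mm high as it lies, 0.17 to 0.3 kg: one of up to three green (unseasoned) ones on the open bench at the start; the centre is 25.5 mm above what it lies on; y axis along the 120 mm length, x across the 52 mm width
- green_0: the same blank as green_0_mid: origin at the centre of its underside
- green_1: the same blank as green_1_mid: origin at the centre of its underside
- green_2: the same blank as green_2_mid: origin at the centre of its underside
- dry: the seasoned blank: origin at the centre of its underside as it lay at the start

How it is judged:
On the way, in this order (a step that is already met when the one before it is completed fails the run):
1. the lid is raised and let go, held up by the locked stay (value of joint lid above 1.4 rad and value of joint stay above 2.95 rad and contact force between the fingers and lid below 0.5 N), for 0.3 s.
2. with the lid still up, the seasoned blank lies on the scale's pan and every green blank lies flat on the chest's floor (value of joint lid above 1.2 rad and horizontal distance between dry_mid and scale_pan below 0.05 m and z of dry_mid in the frame of scale_pan between 0.018 and 0.034 m and x of green_0_mid in the frame of chest between -0.06 and 0.06 m and y of green_0_mid in the frame of chest between -0.13 and 0.13 m and z of green_0_mid in the frame of chest between 0.025 and 0.048 m and x of green_1_mid in the frame of chest between -0.06 and 0.06 m and y of green_1_mid in the frame of chest between -0.13 and 0.13 m and z of green_1_mid in the frame of chest between 0.025 and 0.048 m and x of green_2_mid in the frame of chest between -0.06 and 0.06 m and y of green_2_mid in the frame of chest between -0.13 and 0.13 m and z of green_2_mid in the frame of chest between 0.025 and 0.048 m), for 0.3 s.
3. the stay is broken: its knuckle is pushed back through straight while the lid is still up (value of joint stay below 2.7 rad and value of joint lid above 0.8 rad), for 0.1 s.
At the end, for the whole second after the job is handed in: the lid is shut (within 0.04 rad), the seasoned blank lies at rest flat on the scale's pan with its centre within 50 mm of the pan's, and every green blank lies at rest flat on the chest's floor (value of joint lid below 0.04 rad and horizontal distance between dry_mid and scale_pan below 0.05 m and z of dry_mid in the frame of scale_pan between 0.018 and 0.034 m and x of green_0_mid in the frame of chest between -0.06 and 0.06 m and y of green_0_mid in the frame of chest between -0.13 and 0.13 m and z of green_0_mid in the frame of chest between 0.025 and 0.048 m and x of green_1_mid in the frame of chest between -0.06 and 0.06 m and y of green_1_mid in the frame of chest between -0.13 and 0.13 m and z of green_1_mid in the frame of chest between 0.025 and 0.048 m and x of green_2_mid in the frame of chest between -0.06 and 0.06 m and y of green_2_mid in the frame of chest between -0.13 and 0.13 m and z of green_2_mid in the frame of chest between 0.025 and 0.048 m and linear speed of each of green_0, green_1, green_2, dry below 0.03 m/s); the robot touches nothing.
It fails at once if the lid is forced down while its stay is still locked (value of joint lid below 1.38 rad and value of joint stay above 2.95 rad).
Of green_0, green_1, green_2 only 2 to 3 are there at a start; the rules pass over those that are not, and their reading is None.
At some moment in a run one of green_0, green_1 may be knocked a few centimetres aside while the robot is not near it.
Once in a run the grip may slacken for a moment while it holds something.
It also fails if it takes over 208 s, if anything falls off the work surface, if the arm or the gripper's body presses on something with over 40 N, if the wrist force passes 120 N, or if a joint passes its speed limit or range.

### The arm

A 7-joint arm with a two-finger parallel gripper is mounted at the origin on the work surface; the furniture and walls round the work are solid. World frame = base frame: x ahead of the robot, y to its left, z up, the work surface at z = 0. Lengths are in m, angles in rad, forces in N, time in s.
With the tool pointing down it reaches from about 0.425 to 0.8 m from the base axis. Payload 8.3 kg.
Tool frame: the origin (TCP) lies between the finger pads; the fingertips stand 14 mm ahead of it and the grasp point (between the pads) lies 5 mm behind it; z points along the fingers, y is the line along which they close (so a half turn about z gives the same grasp; the last joint's range is limited). The gripper opens to 85 mm and grips with 20 to 120 N. Pads are 22 mm wide; open, the fingers measure 114 mm over their backs; the gripper's body (76 mm by 85 mm) begins 54 mm behind the grasp point. The pads swing forward as they close: fully open they stand 13 mm farther back than shut.
Start: joints at [-1.222, 0.383, 0.016, 1.37, -0.006, 1.388, -0.046], TCP at [0.25, 0.573, 0.245] pointing down, gripper open.
Joint ranges: [-2.95, 2.95], [-0.25, 2.06], [-1.52, 1.56], [0.18, 2.33], [-1.44, 4.58], [0.02, 2.06], [-3.01, 3.01]. Speed limits (rad/s): [2.39, 2.39, 3.01, 3.01, 3.14, 3.14, 3.14].

### API

Orientations are given as a unit quaternion [x, y, z, w].
In Python, from plant import ctrl, capture gives the robot as it stands. The module is installed in compiled form; this text tells all that it offers.
- The arm moves only by the tool play_rows, never from a script. Its argument "deltas" is a list of rows, each a list of 5 numbers: the shift along the tool's x, y, z in m, then the turn about the tool's z in degrees, then the opening in per cent of the stroke, from 0 (shut) to 100 (fully open). A call has 1 to 8 rows; each row is the pose to reach, as a shift and turn from the pose commanded when the call began, along the tool's axes at that moment; what a row does not reach only later rows make up. A row lasts 1/8 s, in which the tool goes at most 62.5 mm and 10.7 degrees, less where a joint would pass 70% of its speed; a pose out of reach is approached as far as the arm can. A call with a gripper value outside its range is refused whole. The fingers move at their own pace and stop on an object; "squeeze" is the grip in N (left out, the last holds). Time passes only in rows, so rows that repeat a pose let the fingers close. It gives the time, the measured TCP pose, the force, the opening and the grip force at its end, in the units of the state.
- ctrl.sense(): the state, without advancing time (a new reading comes with each control period).
- capture(name): name is "scene" or "top"; returns a dict with "img" (384x512x3 uint8, red, green, blue), "z_map" (384x512 float32, m along the optical axis (not along the pixel's ray), 0 where there is no reading), "fx", "fy", "cx", "cy" (pixels), "rvec" (rotation vector, rad) and "tvec" (3), from world to camera coordinates, as OpenCV has them. Camera axes: x right, y down, z forward; pixel columns grow to the right and rows downward; lengths in m; the calibration is good to about 2 mm. A picture is of the moment at which its call begins.
- ctrl.hand_in(): hands the job in; it is judged then, once.
The state is a dict: "time": time; "joints": joint angles; "qd": joint speeds; "effort": joint torques, N m; "ee_pos": TCP position; "orientation": TCP orientation; "ft_force": force on the tool from outside, world axes, zero at the start; "torque": the same for the moment, N m; "opening": finger opening in m; "grasp_force": force on a finger pad.
Only numpy, scipy, OpenCV 4.12 (cv2) and the standard library are available. Lean on these libraries where they do the work, as an engineer would, in place of code of your own. Each camera call takes 0.05 s, during which the arm holds its last target. There are 200 camera calls.

## Working session

There is one attempt and no reset: what is moved stays moved. The work goes in short steps, Python scripts to look and compute and a tool call to move; the robot and the scene stay as the last step left them, time stands still between calls to the robot, and variables do not carry over. Pictures are saved under pics/ and viewed, at most 14 in all, crops included, and the job is handed in when it is done.

Besides the shell and the picture viewer there is one more tool, called after "Emit:" in YAML: its name, and indented under it one key for each argument. play_rows: Moves the arm, as the interface text tells. Its arguments: {"type":"object","properties":{"deltas":{"type":"array","items":{"type":"array","items":{"type":"number"}}},"squeeze":{"type":"number"}},"required":["deltas"]}

```bash
mkdir -p pics; cat > h.py <<'E'
import numpy as np, cv2
from scipy.spatial.transform import Rotation as R
from plant import ctrl, capture
def cap(n):
    c=capture(n); c['R']=cv2.Rodrigues(np.array(c['rvec'],float))[0]; c['t']=np.array(c['tvec'],float).ravel(); return c
def cloud(c):
    z=c['z_map']; v,u=np.indices(z.shape)
    P=np.stack([(u-c['cx'])/c['fx']*z,(v-c['cy'])/c['fy']*z,z],-1)
    W=(P-c['t'])@c['R']; W[z==0]=np.nan; return W
def save(c,name): cv2.imwrite('pics/'+name,c['img'][:,:,::-1])
def st():
    s=ctrl.sense(); print('t',round(s['time'],2),'p',np.round(s['ee_pos'],4),'q',np.round(s['orientation'],3),'J',np.round(s['joints'],2),'F',np.round(s['ft_force'],1),'open',round(s['opening'],4),'g',round(s['grasp_force'],1)); return s
E
python3 - <<'E'
from h import *
s=st(); print(R.from_quat(s['orientation']).as_matrix().round(2))
for n in ['scene','top']:
    c=cap(n); save(c,n+'0.png'); print(n,(-c['R'].T@c['t']).round(3)); np.savez(n+'0.npz',W=cloud(c),img=c['img'])
E
```

```text
t 0.0 p [0.2499 0.5723 0.2443] q [ 0.204  0.979 -0.001 -0.   ] J [-1.22  0.38  0.02  1.37 -0.01  1.39 -0.05] F [0.3 0.2 0. ] open 0.0857 g 0.0
[[-0.92  0.4  -0.  ]
 [ 0.4   0.92 -0.  ]
 [-0.   -0.   -1.  ]]
scene [-0.04  -0.928  0.833]
top [ 0.394 -0.072  0.978]
```

View pics/scene0.png

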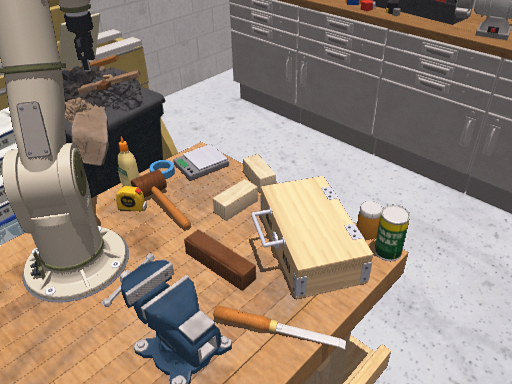

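View pics/top0.png

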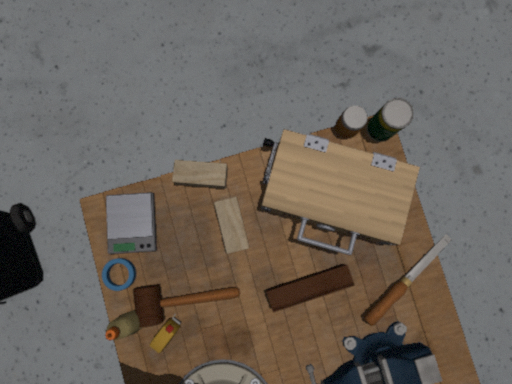

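The scene shows two pale blanks (top view px (200,174) and (231,224)), the scale (131,222), chest lid centre (340,187), handle (327,240), and knob (268,144). The brown block at (310,287) is a distractor.

```bash
cat >> h.py <<'E'
def rect(W,m,lab):
    m=m.astype(np.uint8); n,L,S,C=cv2.connectedComponentsWithStats(m)
    for i in range(1,n):
        if S[i,4]<60: continue
        P=W[L==i]; (c,wh,a)=cv2.minAreaRect((P[:,:2]*1000).astype(np.float32))
        print(lab,'px',C[i].round(0),'n',S[i,4],'c',np.round(c,1),'wh',np.round(wh,1),'ang',round(a,1),'z',round(float(np.median(P[:,2])),4))
def blanks(c):
    W=cloud(c); hsv=cv2.cvtColor(c['img'],cv2.COLOR_RGB2HSV)
    rect(W,(abs(W[...,2]-.051)<.006)&(hsv[...,1]<130)&(hsv[...,2]>90),'bl')
E
python3 - <<'E'
from h import *
d=np.load('top0.npz'); W=d['W']; img=d['img']; Z=W[...,2]
hsv=cv2.cvtColor(img,cv2.COLOR_RGB2HSV)
for p in [(200,174),(231,224),(131,215),(340,187),(310,287),(327,246),(268,144)]: print(p,W[p[1],p[0]].round(4),hsv[p[1],p[0]])
u=np.indices(Z.shape)[1]
rect(W,(abs(Z-.051)<.006),'z51')
rect(W,(abs(Z-.028)<.004),'z28')
rect(W,(abs(Z-.021)<.004),'z21')
rect(W,(Z>.080)&(Z<.105),'lid')
# bar/posts
m=(Z>.06)&(Z<.12)&(hsv[...,1]<60)&(np.indices(Z.shape)[0]>210)
rect(W,m,'bar')
E
```

```text
(200, 174) [nan nan nan] [ 19  66 136]
(231, 224) [ 0.4283 -0.0278  0.0503] [ 17  70 131]
(131, 215) [0.4539 0.2038 0.0271] [120  13 134]
(340, 187) [ 0.502  -0.265   0.0923] [ 16  87 149]
(310, 287) [ 0.2865 -0.2003  0.0468] [  9 141  65]
(327, 246) [ 0.3768 -0.2318  0.0974] [124  14 142]
(268, 144) [ 0.6093 -0.1147  0.0485] [100  85   9]
z51 px [270. 149.] n 135 c [ 580.4 -110.4] wh [32.  83.4] ang 73.0 z 0.0501
z51 px [200. 173.] n 1199 c [546.   42.5] wh [120.1  52.2] ang 84.3 z 0.0501
z51 px [232. 225.] n 1239 c [426.2 -28.9] wh [119.5  52. ] ang 13.1 z 0.0503
z51 px [311. 288.] n 1572 c [ 283.7 -201.1] wh [ 48.  189.8] ang 17.3 z 0.047
z51 px [154. 305.] n 308 c [252.7 145.6] wh [86.4 25.6] ang 12.4 z 0.0524
z51 px [138. 307.] n 197 c [246.7 182.9] wh [87.6 32.5] ang 3.6 z 0.0539
z28 px [129. 216.] n 1864 c [452.  208.2] wh [101.  104.9] ang 2.1 z 0.0272
z28 px [389. 300.] n 446 c [ 249.8 -379.1] wh [ 28.  133.2] ang 42.8 z 0.0287
z28 px [208. 297.] n 392 c [265.5  34.7] wh [ 23.1 143. ] ang 6.5 z 0.028
z28 px [377. 347.] n 70 c [ 151.  -352.1] wh [15.6 63.6] ang 16.5 z 0.0275

[... 509 characters left out ...]
g 26.1 z 0.0201
lid px [355. 117.] n 468 c [ 657.6 -305.7] wh [52.9 51.7] ang 42.9 z 0.0845
lid px [384. 125.] n 135 c [ 640.6 -370.9] wh [64.6 28.4] ang 39.0 z 0.0927
lid px [341. 188.] n 12079 c [ 484.2 -257.6] wh [308.7 230.6] ang 72.7 z 0.0965
lid px [130. 322.] n 107 c [223.8 190.7] wh [48.4 24.9] ang 49.1 z 0.0945
lid px [411. 349.] n 177 c [ 162.3 -395.3] wh [ 7.6 76.5] ang 6.5 z 0.0932
lid px [373. 372.] n 269 c [ 119.6 -315.8] wh [48.5 34.4] ang 10.1 z 0.0881
bar px [326. 240.] n 469 c [ 397.9 -233.2] wh [127.5  51.4] ang 73.1 z 0.0948
bar px [373. 373.] n 356 c [ 107.8 -320.7] wh [42.6 36.4] ang 24.4 z 0.0864
bar px [311. 373.] n 96 c [ 117.4 -188.1] wh [40.5 14.4] ang 7.7 z 0.1039
```

```bash
cat >> h.py <<'E'
def to(*wps, cmd=None):
    "wps: (x,y,z,yaw of tool y deg); prints deltas in tool axes from current (or cmd=(x,y,z))"
    s=st(); M=R.from_quat(s['orientation']).as_matrix(); p=np.array(s['ee_pos'] if cmd is None else cmd)
    y0=np.degrees(np.arctan2(M[1,1],M[0,1])); print('yaw',round(y0,2))
    a=np.radians(y0); Ml=np.array([[-np.sin(a),np.cos(a),0],[np.cos(a),np.sin(a),0],[0,0,-1]])
    for w in wps:
        d=Ml@(np.array(w[:3])-p); t=(y0-w[3]+180)%360-180
        print(w,'->',np.round(d,4),round(t,1))
CX=np.array([np.cos(np.radians(-17.2)),np.sin(np.radians(-17.2))]); CY=np.array([-CX[1],CX[0]])
HG=np.array([.3785,-.226])+.219*CX; CC=HG-.087*CX
def bar(th):
    a=th+.027; return (*np.round(HG-.219*np.cos(a)*CX,4), round(.085+.219*np.sin(a)-.005,4), -17.2)
def ch(x,y,z,yaw): return (*(CC+x*CX+y*CY),z,yaw)
E
python3 - <<'E'
from h import *
print(HG,CC); to((.5,.2,.24,20),(.378,-.226,.2,-17.2),cmd=(.25,.573,.245))
E
```

```text
[ 0.58770596 -0.29076006] [ 0.50459674 -0.26503346]
t 0.1 p [0.25   0.5724 0.2444] q [ 0.204  0.979 -0.001 -0.   ] J [-1.22  0.38  0.02  1.37 -0.01  1.39 -0.05] F [-0.2 -0.4  0.1] open 0.0852 g 0.0
yaw 66.41
(0.5, 0.2, 0.24, 20) -> [-0.3784 -0.2418  0.005 ] 46.4
(0.378, -0.226, 0.2, -17.2) -> [-0.4371 -0.681   0.045 ] 83.6
```

Emit:
play_rows:
  deltas:
    - [-0.047,-0.03,0.005,6,40]
    - [-0.095,-0.06,0.005,12,40]
    - [-0.142,-0.09,0.005,18,40]
    - [-0.19,-0.12,0.005,24,40]
    - [-0.237,-0.15,0.005,30,40]
    - [-0.285,-0.18,0.005,36,40]
    - [-0.33,-0.21,0.005,42,40]
    - [-0.378,-0.242,0.005,46.4,40]
  squeeze: 40

```text
time: 1.1
ee_pos: [0.5001, 0.1984, 0.24]
orientation: [0.574, 0.819, -0.0, -0.0]
ft_force: [1.3, 0.0, -0.1]
opening: 0.0344
grasp_force: 0.0
```

```bash
python3 -c "
from h import *
to((.378,-.226,.2,-17.2))"
```

```text
t 1.1 p [0.5001 0.1984 0.24  ] q [ 0.574  0.819 -0.    -0.   ] J [-0.75  0.2   0.37  1.63 -0.08  1.32 -0.02] F [ 1.3  0.  -0.1] open 0.0344 g 0.0
yaw 19.88
(0.378, -0.226, 0.2, -17.2) -> [-0.3575 -0.2591  0.04  ] 37.1
```

Emit:
play_rows:
  deltas:
    - [-0.045,-0.015,0.005,5,40]
    - [-0.09,-0.035,0.01,10,40]
    - [-0.135,-0.06,0.015,15,40]
    - [-0.18,-0.09,0.02,20,40]
    - [-0.23,-0.13,0.025,25,40]
    - [-0.28,-0.175,0.03,30,40]
    - [-0.32,-0.22,0.035,34,40]
    - [-0.3575,-0.259,0.04,37.1,40]

```text
time: 2.1
ee_pos: [0.3772, -0.2264, 0.2001]
orientation: [0.805, 0.593, 0.0, -0.0]
ft_force: [1.2, -0.7, -0.0]
opening: 0.0338
grasp_force: 0.0
```

```bash
python3 -c "
from h import *
to((.3785,-.226,.086,-17.2))
c=cap('scene'); save(c,'s1.png')"
```

```text
t 2.1 p [ 0.3772 -0.2264  0.2001] q [ 0.805  0.593  0.    -0.   ] J [-0.32 -0.02  0.79  1.94  0.01  1.21  0.17] F [ 1.2 -0.7 -0. ] open 0.0338 g 0.0
yaw -17.22
(0.3785, -0.226, 0.086, -17.2) -> [0.0008 0.0011 0.1141] -0.0
```

View pics/s1.png

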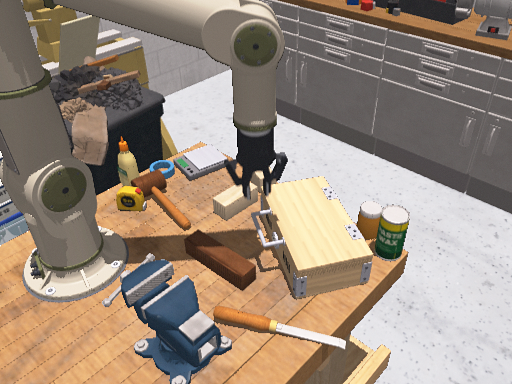

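The gripper (px 258,185) hangs above the pull bar (262,228); the descent is clear.

Emit:
play_rows:
  deltas:
    - [0.001,0.001,0.04,0,40]
    - [0.001,0.001,0.08,0,40]
    - [0.001,0.001,0.114,0,40]
    - [0.001,0.001,0.114,0,40]
    - [0.001,0.001,0.114,0,0]
    - [0.001,0.001,0.114,0,0]
    - [0.001,0.001,0.114,0,0]
    - [0.001,0.001,0.114,0,0]
  squeeze: 30

```text
time: 3.15
ee_pos: [0.3803, -0.2245, 0.0876]
orientation: [0.804, 0.594, 0.001, 0.0]
ft_force: [-4.7, 0.9, 7.8]
opening: 0.0087
grasp_force: 29.7
```

```bash
python3 -c "
from h import *
to(*[bar(t) for t in np.arange(.1,1.61,.1)],cmd=(.3782,-.2264,.086))"
```

```text
t 3.15 p [ 0.3803 -0.2245  0.0876] q [0.804 0.594 0.001 0.   ] J [-0.27  0.17  0.8   2.08 -0.16  0.95  0.32] F [-4.7  0.9  7.8] open 0.0087 g 29.7
yaw -17.1
(np.float64(0.3802), np.float64(-0.2265), np.float64(0.1077), -17.2) -> [ 0.0005  0.0019 -0.0217] 0.1
(np.float64(0.3839), np.float64(-0.2277), np.float64(0.1293), -17.2) -> [ 0.0004  0.0058 -0.0433] 0.1
(np.float64(0.3896), np.float64(-0.2294), np.float64(0.1503), -17.2) -> [ 0.0005  0.0118 -0.0643] 0.1
(np.float64(0.3973), np.float64(-0.2318), np.float64(0.1707), -17.2) -> [ 0.0005  0.0198 -0.0847] 0.1
(np.float64(0.4069), np.float64(-0.2348), np.float64(0.1901), -17.2) -> [ 0.0004  0.0299 -0.1041] 0.1
(np.float64(0.4183), np.float64(-0.2383), np.float64(0.2085), -17.2) -> [ 0.0004  0.0418 -0.1225] 0.1
(np.float64(0.4314), np.float64(-0.2424), np.float64(0.2256), -17.2) -> [ 0.0003  0.0556 -0.1396] 0.1
(np.float64(0.4461), np.float64(-0.2469), np.float64(0.2412), -17.2) -> [ 0.0004  0.0709 -0.1552] 0.1
(np.float64(0.4621), np.float64(-0.2519), np.float64(0.2552), -17.2) -> [ 0.0003  0.0877 -0.1692] 0.1
(np.float64(0.4795), np.float64(-0.2573), np.float64(0.2674), -17.2) -> [ 0.0002  0.1059 -0.1814] 0.1
(np.float64(0.4979), np.float64(-0.263), np.float64(0.2778), -17.2) -> [ 0.0002  0.1252 -0.1918] 0.1
(np.float64(0.5172), np.float64(-0.2689), np.float64(0.2862), -17.2) -> [ 2.000e-04  1.454e-01 -2.002e-01] 0.1
(np.float64(0.5372), np.float64(-0.2751), np.float64(0.2925), -17.2) -> [ 2.000e-04  1.663e-01 -2.065e-01] 0.1
(np.float64(0.5577), np.float64(-0.2815), np.float64(0.2967), -17.2) -> [ 1.000e-04  1.878e-01 -2.107e-01] 0.1
(np.float64(0.5785), np.float64(-0.2879), np.float64(0.2988), -17.2) -> [ 1.000e-04  2.095e-01 -2.128e-01] 0.1
(np.float64(0.5995), np.float64(-0.2944), np.float64(0.2987), -17.2) -> [ 1.000e-04  2.315e-01 -2.127e-01] 0.1
```

Emit:
play_rows:
  deltas:
    - [0,0.003,-0.022,0,0]
    - [0,0.007,-0.043,0,0]
    - [0,0.013,-0.064,0,0]
    - [0,0.021,-0.085,0,0]
    - [0,0.031,-0.104,0,0]
    - [0,0.043,-0.1225,0,0]
    - [0,0.057,-0.1395,0,0]
    - [0,0.072,-0.155,0,0]

```text
time: 4.15
ee_pos: [0.4445, -0.2443, 0.2427]
orientation: [0.805, 0.594, -0.001, -0.005]
ft_force: [-25.5, 9.8, 22.2]
opening: 0.0086
grasp_force: 31.1
```

```bash
python3 -c "
from h import *
to(*[bar(t) for t in (.8,1,1.2,1.4,1.5)])"
```

```text
t 4.15 p [ 0.4445 -0.2443  0.2427] q [ 0.805  0.594 -0.001 -0.005] J [-0.28  0.16  0.82  1.71 -0.12  1.33  0.26] F [-25.5   9.8  22.2] open 0.0086 g 31.1
yaw -17.18
(np.float64(0.4461), np.float64(-0.2469), np.float64(0.2412), -17.2) -> [-0.002   0.0024  0.0015] 0.0
(np.float64(0.4795), np.float64(-0.2573), np.float64(0.2674), -17.2) -> [-0.0021  0.0373 -0.0247] 0.0
(np.float64(0.5172), np.float64(-0.2689), np.float64(0.2862), -17.2) -> [-0.002   0.0768 -0.0435] 0.0
(np.float64(0.5577), np.float64(-0.2815), np.float64(0.2967), -17.2) -> [-0.0021  0.1192 -0.054 ] 0.0
(np.float64(0.5785), np.float64(-0.2879), np.float64(0.2988), -17.2) -> [-0.0021  0.141  -0.0561] 0.0
```

Emit:
play_rows:
  deltas:
    - [-0.001,0.007,-0.012,0,0]
    - [-0.001,0.024,-0.024,0,0]
    - [-0.001,0.043,-0.035,0,0]
    - [-0.001,0.063,-0.044,0,0]
    - [-0.001,0.083,-0.052,0,0]
    - [-0.001,0.104,-0.057,0,0]
    - [-0.001,0.115,-0.059,0,0]
    - [-0.001,0.115,-0.059,0,0]

```text
time: 5.15
ee_pos: [0.5596, -0.28, 0.3015]
orientation: [0.804, 0.595, 0.001, 0.001]
ft_force: [-0.3, 2.5, 4.6]
opening: 0.0085
grasp_force: 32.2
```

```bash
python3 -c "
from h import *
to(*[bar(t) for t in (1.4,1.5)])"
```

```text
t 5.15 p [ 0.5596 -0.28    0.3015] q [0.804 0.595 0.001 0.001] J [-0.12  0.44  0.8   1.3  -0.31  1.52  0.34] F [-0.3  2.5  4.6] open 0.0085 g 32.2
yaw -17.03
(np.float64(0.5577), np.float64(-0.2815), np.float64(0.2967), -17.2) -> [-0.002  -0.0013  0.0048] 0.2
(np.float64(0.5785), np.float64(-0.2879), np.float64(0.2988), -17.2) -> [-0.002   0.0204  0.0027] 0.2
```

Emit:
play_rows:
  deltas:
    - [0,0.006,-0.001,0,0]
    - [0,0.012,-0.002,0,0]
    - [0,0.017,-0.002,0,0]
    - [0,0.021,-0.002,0,0]
    - [0,0.023,-0.002,0,0]
    - [0,0.025,-0.002,0,0]
    - [0,0.025,-0.002,0,0]

```text
time: 6.02
ee_pos: [0.5816, -0.2867, 0.3031]
orientation: [0.804, 0.594, -0.0, -0.001]
ft_force: [-7.8, 7.4, 10.5]
opening: 0.0087
grasp_force: 33.1
```

Emit:
play_rows:
  deltas:
    - [0,0.001,0,0,0]
    - [0,0.001,0,0,0]
    - [0,0.001,0,0,12]
    - [0,0.001,0,0,18]
    - [0,0.001,0,0,20]
    - [0,0.001,0,0,20]

```text
time: 6.78
ee_pos: [0.5831, -0.2882, 0.302]
orientation: [0.804, 0.594, -0.0, 0.0]
ft_force: [-1.3, 0.2, -0.6]
opening: 0.0174
grasp_force: 0.4
```

```bash
python3 - <<'E'
from h import *
st(); c=cap('scene'); save(c,'s2.png'); W=cloud(c)
i=np.concatenate([c['img'][40:340,200:440,::-1]]); cv2.imwrite('pics/s2c.png',cv2.resize(i,None,fx=2,fy=2))
E
```

```text
t 6.78 p [ 0.5831 -0.2882  0.302 ] q [ 0.804  0.594 -0.     0.   ] J [-0.08  0.51  0.79  1.21 -0.35  1.56  0.35] F [-1.3  0.2 -0.6] open 0.0174 g 0.4
```

View pics/s2c.png

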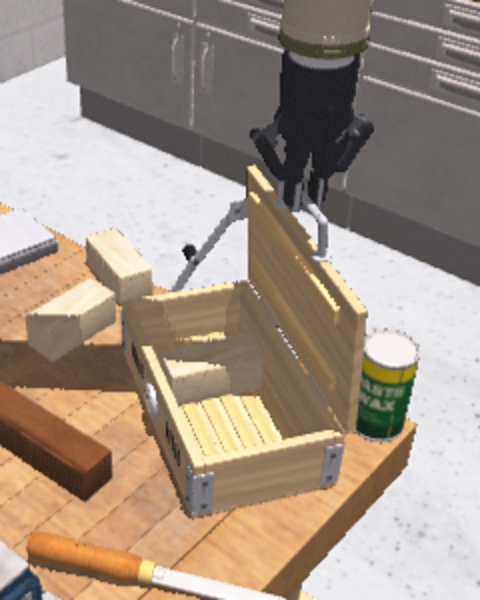

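The lid stands upright with the stay (knob crop px 190,252) about straight; a blank lies in the chest near (215,365), left half. Now lift off.

Emit:
play_rows:
  deltas:
    - [0,0,0,0,32]
    - [0,0,-0.02,0,32]
    - [0,0,-0.05,0,32]
    - [0,0,-0.08,0,32]
    - [0,-0.05,-0.08,0,60]
    - [0.0,-0.11,-0.08,0,60]
    - [0,-0.16,-0.08,0,90]
    - [0,-0.2,-0.08,0,90]

```text
time: 7.82
ee_pos: [0.3905, -0.2288, 0.3822]
orientation: [0.804, 0.594, 0.001, 0.0]
ft_force: [-0.5, -0.1, 1.6]
opening: 0.077
grasp_force: 0.0
```

```bash
python3 - <<'E'
from h import *
st(); c=cap('scene'); save(c,'s3.png'); W=cloud(c)
i=c['img'][60:310,200:400,::-1]
t=cap('top'); save(t,'t3.png'); j=t['img'][100:350,80:440,::-1]
out=np.zeros((500,760,3),np.uint8); out[:500,:400]=cv2.resize(i,None,fx=2,fy=2); out[:250,400:760]=j; cv2.imwrite('pics/m3.png',out)
np.savez('top3.npz',W=cloud(t),img=t['img'])
for n,q in (('scene',c),('top',t)):
    W=cloud(q); hsv=cv2.cvtColor(q['img'],cv2.COLOR_RGB2HSV)
    # dark knob pixels near locked position
    k=HG-.075*CX+.175*CY
    D=np.linalg.norm(W[...,:2]-k,axis=-1)
    m=(D<.06)&(W[...,2]>.06)&(W[...,2]<.2)&(hsv[...,2]<60)
    P=W[m]; print(n,m.sum(),k,[(round(np.dot(P[:,:2].mean(0)-HG,a),4)) for a in (CX,CY)] if m.sum() else '', P[:,2].mean() if m.sum() else '')
    hb=(W[...,2]>.26)&(np.linalg.norm(W[...,:2]-HG,axis=-1)<.2); 
blanks(t)
E
```

```text
t 7.83 p [ 0.3905 -0.2288  0.3822] q [0.804 0.594 0.001 0.   ] J [-0.4  -0.08  0.82  1.58  0.06  1.62  0.12] F [-0.5 -0.1  1.6] open 0.077 g 0.0
scene 33 [ 0.56780899 -0.10140825] [np.float64(-0.0762), np.float64(0.1732)] 0.13361758742592286
top 81 [ 0.56780899 -0.10140825] [np.float64(-0.0761), np.float64(0.1749)] 0.1311223366434046
bl px [199. 173.] n 1189 c [546.3  42.2] wh [119.8  52.2] ang 84.6 z 0.0501
bl px [232. 225.] n 1238 c [426.3 -28.8] wh [119.7  52.1] ang 13.2 z 0.0504
```

View pics/m3.png

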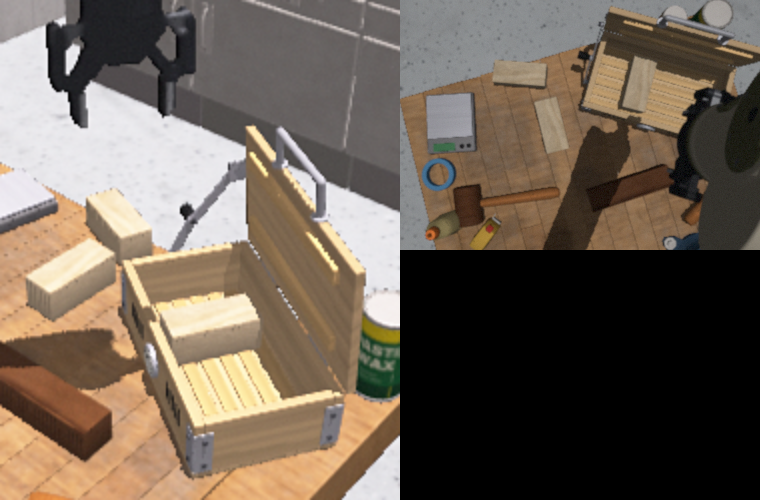

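The stay has snapped past straight (knob measured 76 mm ahead, 45 mm above hinge: locked). The seasoned blank is at top px ≈ (318,182). Measure it.

```bash
python3 - <<'E'
from h import *
d=np.load('top3.npz'); W=d['W']
L=np.stack([(W[...,:2]-CC)@CX,(W[...,:2]-CC)@CY],-1)
m=(abs(W[...,2]-.063)<.004)&(abs(L[...,0])<.074)&(abs(L[...,1])<.137)
rect(W,m,'dry')
w=(abs(W[...,2]-.085)<.003)&(abs(L[...,0])<.12)&(abs(L[...,1])<.17); P=L[w]; print('rim',np.nanpercentile(P,[1,99],axis=0))
E
```

```text
dry px [320. 183.] n 1227 c [ 515.1 -227.3] wh [ 52.2 120.3] ang 74.4 z 0.0625
rim [[-0.08686776 -0.14928943]
 [ 0.08655666  0.14789696]]
```

```bash
python3 -c "
from h import *
to((.515,-.2273,.16,74.4),(.515,-.2273,.04,74.4))"
```

```text
t 7.92 p [ 0.389  -0.2294  0.3833] q [ 0.805  0.594  0.003 -0.   ] J [-0.4  -0.08  0.82  1.58  0.06  1.62  0.12] F [-0.2 -0.9  0.6] open 0.0772 g 0.0
yaw -17.16
(0.515, -0.2273, 0.16, 74.4) -> [0.0392 0.1197 0.2233] -91.6
(0.515, -0.2273, 0.04, 74.4) -> [0.0392 0.1197 0.3433] -91.6
```

Emit:
play_rows:
  deltas:
    - [0.01,0.02,0.03,-10.5,100]
    - [0.02,0.04,0.06,-21,100]
    - [0.03,0.06,0.09,-31.5,100]
    - [0.039,0.08,0.12,-42,100]
    - [0.039,0.1,0.15,-52.5,100]
    - [0.039,0.119,0.18,-63,100]
    - [0.039,0.119,0.21,-73.5,100]
    - [0.039,0.119,0.223,-84,100]

```text
time: 8.93
ee_pos: [0.517, -0.2264, 0.1566]
orientation: [0.197, 0.98, -0.0, -0.002]
ft_force: [0.3, -0.2, 0.1]
opening: 0.0857
grasp_force: 0.0
```

```bash
python3 -c "
from h import *
to((.515,-.2273,.04,74.4))"
```

```text
t 8.93 p [ 0.517  -0.2264  0.1566] q [ 0.197  0.98  -0.    -0.002] J [-0.18  0.37  0.67  1.69 -0.24  1.18  1.73] F [ 0.3 -0.2  0.1] open 0.0857 g 0.0
yaw 67.27
(0.515, -0.2273, 0.04, 74.4) -> [ 0.0015 -0.0016  0.1166] -7.1
```

Emit:
play_rows:
  deltas:
    - [0.0015,-0.0015,0.02,-7.1,100]
    - [0.0015,-0.0015,0.06,-7.1,100]
    - [0.0015,-0.0015,0.1,-7.1,100]
    - [0.0015,-0.0015,0.116,-7.1,100]
    - [0.0015,-0.0015,0.116,-7.1,100]
    - [0.0015,-0.0015,0.116,-7.1,0]
    - [0.0015,-0.0015,0.116,-7.1,0]
    - [0.0015,-0.0015,0.116,-7.1,0]
  squeeze: 60

```text
time: 9.93
ee_pos: [0.5165, -0.2278, 0.045]
orientation: [0.139, 0.99, -0.0, 0.002]
ft_force: [-0.7, 0.9, 7.2]
opening: 0.0511
grasp_force: 64.1
```

Emit:
play_rows:
  deltas:
    - [0,0,0,0,0]
    - [0,0,-0.01,0,0]
    - [0,0,-0.04,0,0]
    - [0,0,-0.08,0,0]
    - [0,0,-0.12,0,0]
    - [0,0,-0.14,0,0]
    - [0,0,-0.14,0,0]

```text
time: 10.8
ee_pos: [0.5159, -0.2279, 0.1852]
orientation: [0.139, 0.99, -0.0, 0.002]
ft_force: [-0.5, -0.1, -2.5]
opening: 0.0511
grasp_force: 63.2
```

```bash
python3 -c "
from h import *
to((.48,0,.18,36),(.452,.208,.14,2),(.452,.208,.06,2))"
```

```text
t 10.8 p [ 0.5159 -0.2279  0.1852] q [ 0.139  0.99  -0.     0.002] J [-0.17  0.33  0.66  1.66 -0.21  1.22  1.83] F [-0.5 -0.1 -2.5] open 0.0511 g 63.2
yaw 74.0
(0.48, 0, 0.18, 36) -> [0.0973 0.2092 0.0052] 38.0
(0.452, 0.208, 0.14, 2) -> [0.1816 0.4014 0.0452] 72.0
(0.452, 0.208, 0.06, 2) -> [0.1816 0.4014 0.1252] 72.0
```

Emit:
play_rows:
  deltas:
    - [0.025,0.05,0,9,0]
    - [0.048,0.1,0,18,0]
    - [0.07,0.15,0,27,0]
    - [0.095,0.2,0,36,0]
    - [0.117,0.25,0,45,0]
    - [0.139,0.3,0.01,54,0]
    - [0.16,0.35,0.025,63,0]
    - [0.181,0.401,0.045,72,0]

```text
time: 11.8
ee_pos: [0.4514, 0.2051, 0.1387]
orientation: [0.697, 0.717, -0.0, -0.0]
ft_force: [1.1, 1.2, -2.9]
opening: 0.0512
grasp_force: 63.6
```

```bash
python3 - <<'E'
from h import *
to((.452,.208,.063,2)); c=cap('scene'); save(c,'s4.png'); i=c['img'][40:240,100:340,::-1]; cv2.imwrite('pics/s4c.png',cv2.resize(i,None,fx=2,fy=2))
blanks(c)
E
```

```text
t 11.8 p [0.4514 0.2051 0.1387] q [ 0.697  0.717 -0.    -0.   ] J [-0.94  0.2   0.51  1.88 -0.11  1.09 -0.36] F [ 1.1  1.2 -2.9] open 0.0512 g 63.6
yaw 1.66
(0.452, 0.208, 0.063, 2) -> [0.0028 0.0007 0.0757] -0.3
bl px [78. 43.] n 78 c [ 380.7 1357.5] wh [203.9  23.2] ang 17.1 z 0.0515
bl px [113.  78.] n 88 c [398.  893.1] wh [74.4 84. ] ang 63.0 z 0.0506
bl px [259. 167.] n 468 c [548.2  43.9] wh [124.8  54.4] ang 84.3 z 0.0538
bl px [235. 193.] n 611 c [428.6 -27.7] wh [124.3  56.5] ang 13.4 z 0.0537
bl px [300. 198.] n 204 c [ 561.6 -139.9] wh [ 51.3 147.2] ang 51.8 z 0.051
bl px [343. 232.] n 132 c [ 574.6 -298.8] wh [189.3   3.8] ang 73.1 z 0.0513
bl px [332. 276.] n 278 c [ 461.6 -408.1] wh [ 23.2 177.7] ang 66.9 z 0.0509
```

View pics/s4c.png

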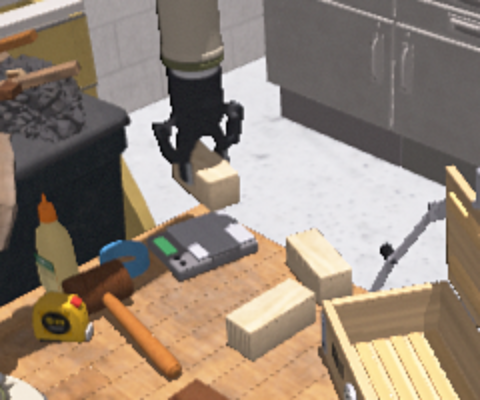

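The blank is held level above the scale (crop px 210,180). Lower it.

Emit:
play_rows:
  deltas:
    - [0.003,0.001,0.03,0,0]
    - [0.003,0.001,0.055,0,0]
    - [0.003,0.001,0.068,0,0]
    - [0.003,0.001,0.073,0,0]
    - [0.003,0.001,0.076,0,0]
    - [0.003,0.001,0.078,0,0]
    - [0.003,0.001,0.078,0,0]

```text
time: 12.72
ee_pos: [0.4533, 0.2069, 0.0621]
orientation: [0.695, 0.719, 0.0, 0.0]
ft_force: [-0.4, -0.3, -2.4]
opening: 0.051
grasp_force: 63.7
```

Emit:
play_rows:
  deltas:
    - [0,0,0.002,0,0]
    - [0,0,0.003,0,0]
    - [0,0,0.003,0,0]

```text
time: 13.1
ee_pos: [0.4535, 0.2071, 0.061]
orientation: [0.695, 0.719, 0.001, -0.0]
ft_force: [-8.6, -3.8, 21.5]
opening: 0.0515
grasp_force: 66.8
```

Emit:
play_rows:
  deltas:
    - [0,0,-0.001,0,0]
    - [0,0,-0.001,0,75]
    - [0,0,-0.001,0,85]
    - [0,0,-0.001,0,85]
    - [0,0,-0.03,0,85]
    - [0,0,-0.08,0,85]
    - [0,0,-0.12,0,85]

```text
time: 13.98
ee_pos: [0.4533, 0.2067, 0.1804]
orientation: [0.695, 0.719, 0.0, 0.0]
ft_force: [0.2, 1.1, -0.1]
opening: 0.0727
grasp_force: 0.0
```

Emit:
play_rows:
  deltas:
    - [-0.05,0.03,-0.01,0,100]
    - [-0.1,0.06,-0.01,0,100]
    - [-0.16,0.08,-0.01,0,100]
    - [-0.16,0.08,-0.01,0,100]

```text
time: 14.48
ee_pos: [0.5398, 0.043, 0.189]
orientation: [0.698, 0.716, -0.001, 0.001]
ft_force: [0.7, 0.7, 0.2]
opening: 0.0854
grasp_force: 0.0
```

```bash
python3 - <<'E'
from h import *
s=st(); c=cap('top'); W=cloud(c); rect(W,(abs(W[...,2]-.079)<.005)&(abs(W[...,1]-.208)<.1)&(abs(W[...,0]-.45)<.1),'dry'); blanks(c)
c=cap('scene'); W=cloud(c); blanks(c); rect(W,(abs(W[...,2]-.079)<.005)&(abs(W[...,1]-.208)<.1)&(abs(W[...,0]-.45)<.1),'dry'); 
E
```

```text
t 14.47 p [0.5398 0.043  0.189 ] q [ 0.698  0.716 -0.001  0.001] J [-0.68  0.27  0.65  1.71 -0.17  1.22  0.04] F [0.7 0.7 0.2] open 0.0854 g 0.0
bl px [213. 173.] n 563 c [543.4  14.9] wh [63.8 51.5] ang 84.2 z 0.0503
bl px [232. 225.] n 1235 c [426.3 -28.8] wh [119.7  52. ] ang 13.2 z 0.0503
bl px [84. 42.] n 61 c [ 406.6 1366.9] wh [144.9  18.9] ang 21.5 z 0.0518
bl px [113.  78.] n 80 c [383.  887.3] wh [49.2 98.9] ang 18.9 z 0.0503
bl px [206. 157.] n 99 c [432.7 194. ] wh [ 50.3 125.6] ang 26.6 z 0.0508
bl px [259. 167.] n 466 c [548.   43.5] wh [124.3  54.8] ang 85.3 z 0.0538
bl px [235. 193.] n 604 c [428.1 -28.1] wh [123.3  55.5] ang 12.5 z 0.0536
bl px [317. 211.] n 324 c [ 575.3 -239. ] wh [120.9 286.1] ang 11.9 z 0.0508
bl px [331. 277.] n 260 c [ 460.2 -408.3] wh [ 22.3 175.9] ang 66.6 z 0.0508
dry px [204. 144.] n 349 c [452.8 206.1] wh [ 54.8 128.1] ang 3.7 z 0.0817
```

```bash
python3 -c "
from h import *
to((.5465,.0425,.031,-5.5))"
```

```text
t 14.57 p [0.5386 0.0489 0.1885] q [ 0.695  0.719 -0.    -0.   ] J [-0.69  0.27  0.64  1.71 -0.17  1.22  0.03] F [-0.5  0.6  0.1] open 0.0856 g 0.0
yaw 1.88
(0.5465, 0.0425, 0.031, -5.5) -> [-0.0067  0.0077  0.1575] 7.4
```

Emit:
play_rows:
  deltas:
    - [-0.0067,0.0077,0.03,7.4,100]
    - [-0.0067,0.0077,0.08,7.4,100]
    - [-0.0067,0.0077,0.13,7.4,100]
    - [-0.0067,0.0077,0.157,7.4,100]
    - [-0.0067,0.0077,0.157,7.4,100]
    - [-0.0067,0.0077,0.157,7.4,0]
    - [-0.0067,0.0077,0.157,7.4,0]
    - [-0.0067,0.0077,0.157,7.4,0]

```text
time: 15.58
ee_pos: [0.548, 0.0438, 0.0336]
orientation: [0.739, 0.673, 0.002, 0.001]
ft_force: [-0.5, 0.9, 7.9]
opening: 0.0513
grasp_force: 64.0
```

Emit:
play_rows:
  deltas:
    - [0,0,0,0,0]
    - [0,0,-0.01,0,0]
    - [0,0,-0.05,0,0]
    - [0,0,-0.1,0,0]
    - [0,0,-0.15,0,0]
    - [0,0,-0.17,0,0]

```text
time: 16.32
ee_pos: [0.5476, 0.0428, 0.2056]
orientation: [0.74, 0.673, 0.002, 0.001]
ft_force: [0.0, 0.1, -3.1]
opening: 0.0511
grasp_force: 63.8
```

```bash
python3 -c "
from h import *
to(ch(0,.07,.18,72.8),ch(0,.07,.05,72.8))"
```

```text
t 16.32 p [0.5476 0.0428 0.2056] q [0.74  0.673 0.002 0.001] J [-0.7   0.28  0.68  1.67 -0.18  1.25 -0.07] F [ 0.   0.1 -3.1] open 0.0511 g 63.8
yaw -5.44
(np.float64(0.5252963073032325), np.float64(-0.1981639772572501), 0.18, 72.8) -> [-0.242   0.0006  0.0256] -78.2
(np.float64(0.5252963073032325), np.float64(-0.1981639772572501), 0.05, 72.8) -> [-0.242   0.0006  0.1556] -78.2
```

Emit:
play_rows:
  deltas:
    - [-0.005,-0.01,-0.05,-8,0]
    - [-0.03,-0.03,-0.065,-18,0]
    - [-0.07,-0.04,-0.065,-28,0]
    - [-0.11,-0.04,-0.065,-38,0]
    - [-0.155,-0.035,-0.065,-48,0]
    - [-0.2,-0.02,-0.065,-58,0]
    - [-0.242,0,-0.05,-68,0]
    - [-0.242,0,-0.02,-78.2,0]

```text
time: 17.32
ee_pos: [0.524, -0.2022, 0.223]
orientation: [0.156, 0.988, -0.001, 0.002]
ft_force: [0.2, 0.2, -3.3]
opening: 0.0512
grasp_force: 63.9
```

```bash
python3 - <<'E'
from h import *
to(ch(0,.07,.046,72.8)); c=cap('scene'); save(c,'s5.png'); i=c['img'][60:310,160:420,::-1]; cv2.imwrite('pics/s5c.png',cv2.resize(i,None,fx=2,fy=2))
E
```

```text
t 17.32 p [ 0.524  -0.2022  0.223 ] q [ 0.156  0.988 -0.001  0.002] J [-0.26  0.3   0.71  1.61 -0.2   1.3   1.74] F [ 0.2  0.2 -3.3] open 0.0512 g 63.9
yaw 71.99
(np.float64(0.5252963073032325), np.float64(-0.1981639772572501), 0.046, 72.8) -> [0.     0.0043 0.177 ] -0.8
```

View pics/s5c.png

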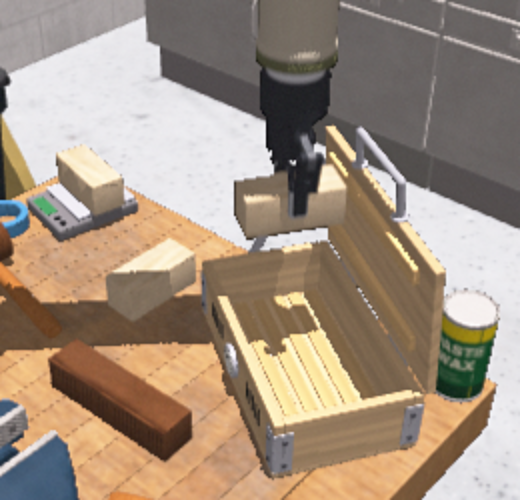

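The held blank (crop px 290,205) is aligned front-to-rear over the chest's left half; the dry blank lies on the pan at (90,180).

Emit:
play_rows:
  deltas:
    - [0,0.004,0.04,-0.8,0]
    - [0,0.004,0.09,-0.8,0]
    - [0,0.004,0.135,-0.8,0]
    - [0,0.004,0.16,-0.8,0]
    - [0,0.004,0.17,-0.8,0]
    - [0,0.004,0.174,-0.8,0]
    - [0,0.004,0.176,-0.8,0]
    - [0,0.004,0.176,-0.8,0]

```text
time: 18.38
ee_pos: [0.5257, -0.194, 0.0467]
orientation: [0.15, 0.989, 0.0, 0.001]
ft_force: [-0.6, -0.3, -2.0]
opening: 0.051
grasp_force: 63.7
```

Emit:
play_rows:
  deltas:
    - [0,0,0.002,0,0]
    - [0,0,0.002,0,0]
    - [0,0,0.001,0,75]
    - [0,0,0.001,0,78]
    - [0,0,0.001,0,78]
    - [0,0,-0.03,0,78]
    - [0,0,-0.09,0,78]
    - [0,0,-0.15,0,78]

```text
time: 19.38
ee_pos: [0.5246, -0.1938, 0.1971]
orientation: [0.15, 0.989, -0.0, -0.001]
ft_force: [1.8, -0.1, -0.7]
opening: 0.0669
grasp_force: 0.0
```

```bash
python3 - <<'E'
from h import *
to((.431,-.0275,.26,103),(.431,-.0275,.031,103)); c=cap('scene'); blanks(c)
E
```

```text
t 19.38 p [ 0.5246 -0.1938  0.1971] q [ 0.15   0.989 -0.    -0.001] J [-0.27  0.32  0.71  1.65 -0.22  1.25  1.75] F [ 1.8 -0.1 -0.7] open 0.0669 g 0.0
yaw 72.76
(0.431, -0.0275, 0.26, 103) -> [ 0.1387  0.1311 -0.0629] -30.2
(0.431, -0.0275, 0.031, 103) -> [0.1387 0.1311 0.1661] -30.2
bl px [113.  78.] n 90 c [385.4 885.6] wh [ 60.7 105.2] ang 38.8 z 0.0506
bl px [206. 157.] n 101 c [432.9 193.7] wh [ 46.2 124.8] ang 26.3 z 0.0507
bl px [235. 193.] n 619 c [427.8 -28.2] wh [125.   57.5] ang 12.8 z 0.0534
bl px [316. 211.] n 336 c [ 575.8 -238.5] wh [120.4 283.9] ang 12.4 z 0.051
bl px [301. 219.] n 174 c [ 512.1 -212.9] wh [ 42.5 125.2] ang 53.1 z 0.0517
bl px [ 38. 261.] n 70 c [-76.6   0.2] wh [ 8.6 67.9] ang 0.5 z 0.0516
bl px [331. 277.] n 273 c [ 460.2 -407.9] wh [ 20.1 176.1] ang 66.9 z 0.0511
```

Emit:
play_rows:
  deltas:
    - [0.03,0.0,-0.025,-5,100]
    - [0.07,0.02,-0.025,-12,100]
    - [0.1,0.055,-0.025,-19,100]
    - [0.12,0.095,-0.025,-25,100]
    - [0.1387,0.131,-0.01,-30.2,100]
    - [0.1387,0.131,0.03,-30.2,100]
    - [0.1387,0.131,0.06,-30.2,100]
    - [0.1387,0.131,0.06,-30.2,100]

```text
time: 20.42
ee_pos: [0.4297, -0.0278, 0.1341]
orientation: [-0.113, 0.994, -0.0, -0.002]
ft_force: [-0.7, -0.2, 0.5]
opening: 0.0851
grasp_force: 0.0
```

```bash
python3 - <<'E'
from h import *
to((.431,-.0275,.031,103.2)); c=cap('scene'); blanks(c)
t=cap('top'); W=cloud(t); rect(W,(abs(W[...,2]-.063)<.004)&(W[...,0]>.4)&(W[...,1]<-.1),'in')
E
```

```text
t 20.43 p [ 0.4297 -0.0278  0.1341] q [-0.113  0.994 -0.    -0.002] J [-0.53  0.05  0.54  2.04 -0.03  1.06  1.82] F [-0.7 -0.2  0.5] open 0.0851 g 0.0
yaw 102.96
(0.431, -0.0275, 0.031, 103.2) -> [-0.0013  0.      0.1031] -0.2
bl px [78. 44.] n 92 c [ 381.5 1361.3] wh [201.8  27.8] ang 18.5 z 0.0519
bl px [113.  78.] n 90 c [380.1 887.9] wh [ 53.2 100.6] ang 27.2 z 0.0497
bl px [204. 156.] n 95 c [431.6 198.1] wh [ 39.  123.1] ang 20.9 z 0.0505
bl px [235. 193.] n 610 c [427.8 -27.7] wh [123.3  55.8] ang 14.6 z 0.0536
bl px [316. 211.] n 331 c [ 575.6 -238.9] wh [119.7 281.8] ang 12.6 z 0.0513
bl px [301. 219.] n 181 c [ 512.3 -213. ] wh [ 41.9 125.5] ang 53.2 z 0.0511
bl px [ 38. 262.] n 62 c [-74.4  -2.6] wh [12.9 63.9] ang 0.7 z 0.052
bl px [331. 277.] n 277 c [ 462.6 -406.9] wh [ 21.5 179.6] ang 67.7 z 0.0506
in px [305. 180.] n 1211 c [ 523.9 -195.4] wh [ 52.3 120.2] ang 72.5 z 0.0624
```

Green A lies flat in the chest (z 62, 52x120). B is still in place; grasp.

Emit:
play_rows:
  deltas:
    - [-0.001,0,0.03,0,100]
    - [-0.001,0,0.07,0,100]
    - [-0.001,0,0.095,0,100]
    - [-0.001,0,0.103,0,100]
    - [-0.001,0,0.103,0,100]
    - [-0.001,0,0.103,0,0]
    - [-0.001,0,0.103,0,0]
    - [-0.001,0,0.103,0,0]

```text
time: 21.52
ee_pos: [0.4333, -0.0273, 0.0339]
orientation: [-0.113, 0.994, 0.0, 0.001]
ft_force: [-1.4, -0.1, 6.7]
opening: 0.0509
grasp_force: 62.0
```

Emit:
play_rows:
  deltas:
    - [0,0,0,0,0]
    - [0,0,-0.01,0,0]
    - [0,0,-0.05,0,0]
    - [0,0,-0.1,0,0]
    - [0,0,-0.15,0,0]
    - [0,0,-0.2,0,0]
    - [0,0,-0.2,0,0]

```text
time: 22.4
ee_pos: [0.4343, -0.0277, 0.237]
orientation: [-0.113, 0.994, 0.0, 0.004]
ft_force: [0.6, 0.1, -2.7]
opening: 0.0513
grasp_force: 63.7
```

```bash
python3 -c "
from h import *
to(ch(-.04,.06,.23,72.8),ch(.005,-.06,.23,72.8))"
```

```text
t 22.4 p [ 0.4343 -0.0277  0.237 ] q [-0.113  0.994  0.     0.004] J [-0.57 -0.06  0.55  1.89  0.03  1.29  1.76] F [ 0.6  0.1 -2.7] open 0.0513 g 63.7
yaw 102.95
(np.float64(0.48412809231789833), np.float64(-0.1958884388767117), 0.23, 72.8) -> [-0.0108 -0.1751  0.007 ] 30.1
(np.float64(0.4916306526081182), np.float64(-0.323828704583375), 0.23, 72.8) -> [ 0.0105 -0.3015  0.007 ] 30.1
```

Emit:
play_rows:
  deltas:
    - [-0.007,-0.04,0,6,0]
    - [-0.011,-0.085,0,12,0]
    - [-0.014,-0.13,0,18,0]
    - [-0.012,-0.175,0,24,0]
    - [-0.006,-0.22,0,30.1,0]
    - [0.004,-0.265,0.01,30.1,0]
    - [0.011,-0.3,0.03,30.1,0]
    - [0.011,-0.3015,0.05,30.1,0]

```text
time: 23.4
ee_pos: [0.487, -0.3272, 0.1811]
orientation: [0.152, 0.988, -0.001, -0.001]
ft_force: [0.9, -0.0, -2.4]
opening: 0.051
grasp_force: 63.6
```

```bash
python3 - <<'E'
from h import *
to(ch(.006,-.06,.046,72.8)); c=cap('scene'); save(c,'s6.png'); i=c['img'][60:310,160:420,::-1]; cv2.imwrite('pics/s6c.png',cv2.resize(i,None,fx=2,fy=2))
E
```

```text
t 23.4 p [ 0.487  -0.3272  0.1811] q [ 0.152  0.988 -0.001 -0.001] J [-0.07  0.42  0.8   1.6  -0.31  1.25  2.05] F [ 0.9 -0.  -2.4] open 0.051 g 63.6
yaw 72.55
(np.float64(0.4925859309702405), np.float64(-0.32412441263341907), 0.046, 72.8) -> [-0.0044  0.0046  0.1351] -0.2
```

View pics/s6c.png

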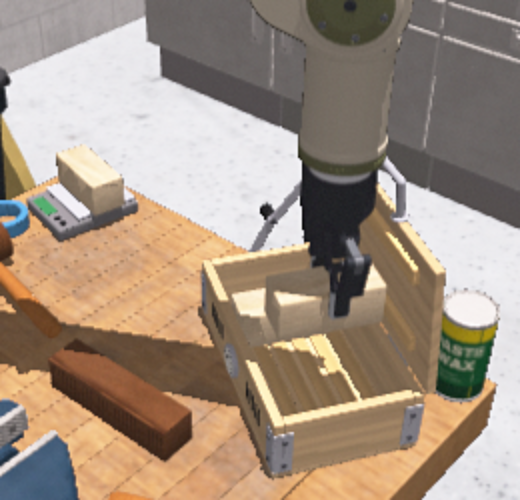

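Held blank (crop px 325,305) hangs over the right of the first blank with free floor beneath. Lower.

Emit:
play_rows:
  deltas:
    - [-0.002,0.001,0.04,0,0]
    - [-0.002,0.001,0.08,0,0]
    - [-0.002,0.001,0.11,0,0]
    - [-0.002,0.001,0.125,0,0]
    - [-0.002,0.001,0.13,0,0]
    - [-0.002,0.001,0.133,0,0]
    - [-0.002,0.001,0.134,0,0]
    - [-0.002,0.001,0.134,0,0]

```text
time: 24.45
ee_pos: [0.4919, -0.3236, 0.0494]
orientation: [0.149, 0.989, -0.0, 0.0]
ft_force: [-0.0, 0.8, -2.6]
opening: 0.051
grasp_force: 63.8
```

Emit:
play_rows:
  deltas:
    - [0,0,0.003,0,0]
    - [0,0,0.0045,0,0]
    - [0,0,0.0045,0,0]
    - [0,0,0.004,0,75]
    - [0,0,0.004,0,78]
    - [0,0,-0.03,0,78]
    - [0,0,-0.09,0,78]
    - [0,0,-0.15,0,78]

```text
time: 25.45
ee_pos: [0.4912, -0.3232, 0.2]
orientation: [0.149, 0.989, -0.0, -0.001]
ft_force: [1.1, -0.1, 0.3]
opening: 0.0668
grasp_force: 0.0
```

Emit:
play_rows:
  deltas:
    - [0.04,0,-0.06,0,78]
    - [0.1,0,-0.1,0,78]
    - [0.1,0,-0.1,0,78]

```text
time: 25.82
ee_pos: [0.3941, -0.2951, 0.3012]
orientation: [0.15, 0.989, 0.0, 0.002]
ft_force: [0.0, 0.3, -0.0]
opening: 0.0668
grasp_force: 0.0
```

```bash
python3 - <<'E'
from h import *
s=st()
t=cap('top'); W=cloud(t); rect(W,(abs(W[...,2]-.063)<.006)&(W[...,0]>.4)&(W[...,1]<-.1),'in'); rect(W,(abs(W[...,2]-.079)<.005)&(abs(W[...,1]-.208)<.1)&(abs(W[...,0]-.45)<.1),'dry'); save(t,'t7.png'); c=cap('scene'); save(c,'s7.png')
i=c['img'][100:310,160:400,::-1]; j=t['img'][60:260,80:440,::-1]
out=np.zeros((420,760,3),np.uint8); out[:315,:360]=cv2.resize(i,(360,315)); out[:200,380:740]=j; cv2.imwrite('pics/m7.png',out)
E
```

```text
t 25.82 p [ 0.3941 -0.2951  0.3012] q [0.15  0.989 0.    0.002] J [-0.24  0.07  0.88  1.66 -0.06  1.44  1.91] F [ 0.   0.3 -0. ] open 0.0668 g 0.0
in px [365. 169.] n 259 c [ 562.4 -306.3] wh [295.7 104.1] ang 50.6 z 0.0633
in px [305. 180.] n 1253 c [ 524.3 -195.7] wh [ 52.4 121.1] ang 72.3 z 0.0623
in px [363. 194.] n 1202 c [ 485.2 -323.5] wh [ 52.8 120.1] ang 72.8 z 0.0625
dry px [124. 215.] n 1297 c [452.1 204.5] wh [ 52.2 119.9] ang 2.0 z 0.0781
```

View pics/m7.png

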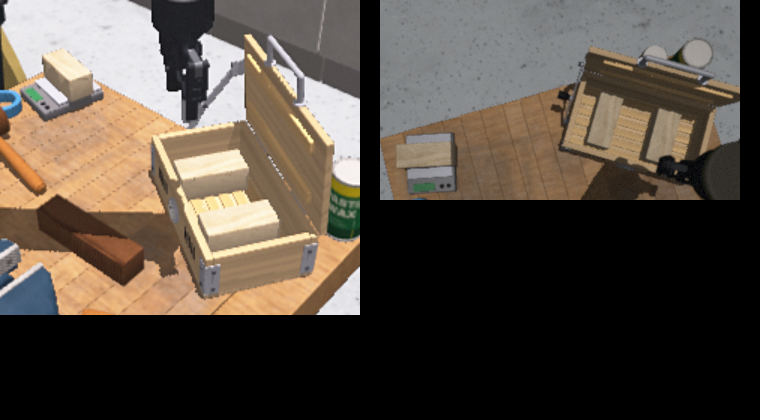

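Both green blanks lie flat in the chest and the dry blank on the pan. Next: push the knob using the back of the opened rear finger.

```bash
cat >> h.py <<'E'
def hg(x,y,z,yaw=-17.2): return tuple(np.round([*(HG+x*CX+y*CY),z],4))+(yaw,)
E
python3 - <<'E'
from h import *
t=cap('top');W=cloud(t)
d=W[...,:2]-HG; a=d@CX; b=d@CY
for lo in np.arange(.150,.20,.005):
    m=(b>lo)&(b<=lo+.005)&(W[...,2]>.03)&(W[...,2]<.25)&(abs(a+.05)<.1)
    if m.sum(): print(round(lo,3),m.sum(),'x',a[m].min().round(3),a[m].max().round(3),'z',W[...,2][m].min().round(3),W[...,2][m].max().round(3))
to(hg(-.16,.181,.28),hg(-.16,.181,.11))
E
```

```text
0.15 74 x -0.129 0.001 z 0.037 0.243
0.155 93 x -0.12 -0.018 z 0.045 0.201
0.16 28 x -0.113 -0.018 z 0.046 0.198
0.165 19 x -0.084 -0.068 z 0.124 0.133
0.17 20 x -0.084 -0.067 z 0.124 0.135
0.175 20 x -0.084 -0.07 z 0.124 0.134
0.18 22 x -0.084 -0.068 z 0.122 0.133
0.185 4 x -0.081 -0.072 z 0.127 0.132
t 25.98 p [ 0.3961 -0.2938  0.2994] q [0.149 0.989 0.001 0.001] J [-0.24  0.07  0.88  1.66 -0.06  1.43  1.91] F [0.5 1.2 0.8] open 0.0666 g 0.0
yaw 72.89
(np.float64(0.4884), np.float64(-0.0705), np.float64(0.28), -17.2) -> [-0.0225  0.2406  0.0194] 90.1
(np.float64(0.4884), np.float64(-0.0705), np.float64(0.11), -17.2) -> [-0.0225  0.2406  0.1894] 90.1
```

Emit:
play_rows:
  deltas:
    - [0,0.03,0,10.5,100]
    - [0,0.06,0,21,100]
    - [0,0.09,0,31.5,100]
    - [0,0.12,0,42,100]
    - [-0.01,0.15,0,52.5,100]
    - [-0.015,0.18,0,63,100]
    - [-0.0225,0.21,0.01,73.5,100]
    - [-0.0225,0.2406,0.02,84,100]

```text
time: 26.98
ee_pos: [0.4894, -0.0692, 0.2769]
orientation: [0.774, 0.633, -0.001, -0.0]
ft_force: [-0.2, -0.1, -0.1]
opening: 0.0855
grasp_force: 0.0
```

```bash
python3 - <<'E'
from h import *
to(hg(-.16,.181,.11))
E
```

```text
t 26.98 p [ 0.4894 -0.0692  0.2769] q [ 0.774  0.633 -0.001 -0.   ] J [-0.55  0.08  0.68  1.69 -0.05  1.39 -0.07] F [-0.2 -0.1 -0.1] open 0.0855 g 0.0
yaw -11.45
(np.float64(0.4884), np.float64(-0.0705), np.float64(0.11), -17.2) -> [-0.0014 -0.0007  0.1669] 5.8
```

Emit:
play_rows:
  deltas:
    - [-0.001,-0.001,0.04,5.8,100]
    - [-0.001,-0.001,0.09,5.8,100]
    - [-0.001,-0.001,0.14,5.8,100]
    - [-0.001,-0.001,0.167,5.8,100]
    - [-0.001,-0.001,0.167,5.8,100]

```text
time: 27.6
ee_pos: [0.4854, -0.0713, 0.1086]
orientation: [0.803, 0.595, -0.003, -0.001]
ft_force: [-0.3, 1.3, 0.7]
opening: 0.0858
grasp_force: 0.0
```

```bash
python3 - <<'E'
from h import *
to(hg(-.141,.181,.11),hg(-.103,.181,.088))
c=cap('scene'); i=c['img'][100:230,200:380,::-1]; cv2.imwrite('pics/s8c.png',cv2.resize(i,None,fx=4,fy=4))
E
```

```text
t 27.6 p [ 0.4854 -0.0713  0.1086] q [ 0.803  0.595 -0.003 -0.001] J [-0.5   0.25  0.67  1.93 -0.18  1.03 -0.05] F [-0.3  1.3  0.7] open 0.0858 g 0.0
yaw -16.92
(np.float64(0.5065), np.float64(-0.0762), np.float64(0.11), -17.2) -> [ 0.0014  0.0216 -0.0014] 0.3
(np.float64(0.5428), np.float64(-0.0874), np.float64(0.088), -17.2) -> [0.0013 0.0596 0.0206] 0.3
```

View pics/s8c.png

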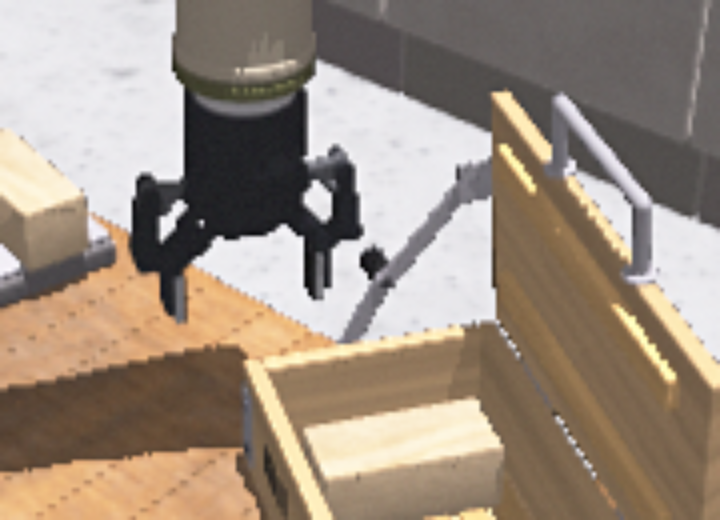

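The rear finger (crop px 318,270) stands in front of the knob (372,262) at the right height and clear of the link.

Emit:
play_rows:
  deltas:
    - [0.001,0.01,-0.006,0,100]
    - [0.001,0.02,-0.006,0,100]
    - [0.001,0.027,-0.003,0,100]
    - [0.001,0.034,0.001,0,100]
    - [0.001,0.041,0.005,0,100]
    - [0.001,0.048,0.009,0,100]
    - [0.001,0.055,0.013,0,100]
    - [0.001,0.06,0.016,0,100]

```text
time: 28.65
ee_pos: [0.541, -0.0869, 0.093]
orientation: [0.803, 0.595, -0.003, -0.004]
ft_force: [-14.6, 5.0, -3.2]
opening: 0.0853
grasp_force: 6.7
```

```bash
cat >> h.py <<'E'
def knob():
    for n in ('scene','top'):
        c=cap(n); W=cloud(c); v=cv2.cvtColor(c['img'],cv2.COLOR_RGB2HSV)[...,2]
        d=W[...,:2]-HG; a=d@CX; b=d@CY; z=W[...,2]
        m=(b>.164)&(b<.19)&(a>-.09)&(a<.02)&(z>.02)&(z<.14)
        k=m&(v<70)
        for q in (m,k): print(n,q.sum(), [np.round(f(x[q]),3) for x in (a,b,z) for f in (np.min,np.max)] if q.sum() else '')
        l=(b>.153)&(b<.164)&(a<0)&(a>-.12)&(z>.15)&(z<.3); print('link top',[np.round((a[l].max(),z[l].max()),3)] if l.sum() else '')
    return c
E
python3 - <<'E'
from h import *
st(); knob()
E
```

```text
t 28.65 p [ 0.541  -0.0869  0.093 ] q [ 0.803  0.595 -0.003 -0.004] J [-0.41  0.41  0.64  1.79 -0.28  1.05  0.04] F [-14.6   5.   -3.2] open 0.0853 g 6.7
scene 96 [np.float64(-0.063), np.float64(-0.042), np.float64(0.165), np.float64(0.189), np.float64(0.09), np.float64(0.14)]
scene 71 [np.float64(-0.063), np.float64(-0.042), np.float64(0.165), np.float64(0.189), np.float64(0.093), np.float64(0.14)]
link top [array([-0.031,  0.298])]
top 0 
top 0 
link top
```

Emit:
play_rows:
  deltas:
    - [0,0,0,0,100]
    - [0,0,0,0,100]
    - [0,0,0,0,100]
    - [0,0,0,0,100]

```text
time: 29.25
ee_pos: [0.5452, -0.088, 0.096]
orientation: [0.803, 0.595, 0.0, 0.0]
ft_force: [0.8, 1.0, -0.1]
opening: 0.0853
grasp_force: 0.0
```

```bash
python3 - <<'E'
from h import *
st(); 
c=cap('scene'); i=c['img'][100:230,200:380,::-1]; cv2.imwrite('pics/s9c.png',cv2.resize(i,None,fx=4,fy=4))
E
```

```text
t 29.25 p [ 0.5452 -0.088   0.096 ] q [0.803 0.595 0.    0.   ] J [-0.41  0.4   0.64  1.79 -0.28  1.04  0.04] F [ 0.8  1.  -0.1] open 0.0853 g 0.0
```

View pics/s9c.png

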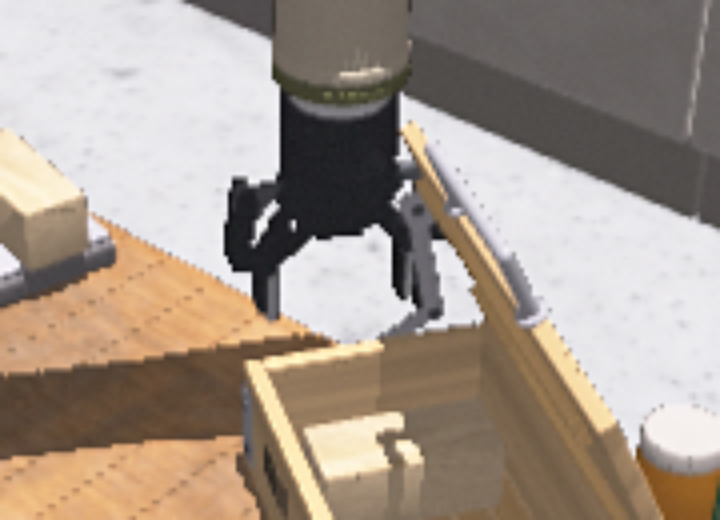

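The stay is broken (knuckle at crop px 430,310) and the lid rests lower by itself. Back off.

Emit:
play_rows:
  deltas:
    - [0,-0.03,0,0,100]
    - [0,-0.07,0,0,100]
    - [0,-0.1,-0.03,0,100]
    - [0,-0.1,-0.09,0,80]
    - [0,-0.1,-0.15,0,60]
    - [0,-0.1,-0.2,0,40]
    - [0,-0.1,-0.25,0,40]

```text
time: 30.18
ee_pos: [0.4489, -0.059, 0.3478]
orientation: [0.804, 0.595, 0.001, 0.0]
ft_force: [0.1, 0.3, -0.4]
opening: 0.0343
grasp_force: 0.0
```

```bash
python3 - <<'E'
from h import *
st(); knob()
c=cap('scene'); save(c,'s10.png'); W=cloud(c); d=W[...,:2]-HG; a=d@CX; b=d@CY; z=W[...,2]; hsv=cv2.cvtColor(c['img'],cv2.COLOR_RGB2HSV)
m=(abs(b)<.06)&(z>.2)&(np.hypot(a,z-.085)>.19)&(np.hypot(a,z-.085)<.24)&(a<.05)&(a>-.2)
print('bar',m.sum(),np.median(a[m]),np.median(b[m]),np.median(z[m]))
m2=(abs(b)<.14)&(np.hypot(a,z-.085)>.08)&(np.hypot(a,z-.085)<.17)&(z>.1)&(a<.05)&(a>-.12)
th=np.arctan2(z[m2]-.085,-a[m2]); print('lid ang pct',np.percentile(th,[5,25,50,75,95]).round(3))
E
```

```text
t 30.18 p [ 0.4489 -0.059   0.3478] q [0.804 0.595 0.001 0.   ] J [-0.64 -0.06  0.68  1.65  0.04  1.54 -0.27] F [ 0.1  0.3 -0.4] open 0.0343 g 0.0
scene 1 [np.float64(-0.064), np.float64(-0.064), np.float64(0.166), np.float64(0.166), np.float64(0.077), np.float64(0.077)]
scene 0 
link top [array([-0.067,  0.184])]
top 0 
top 0 
link top 
bar 233 -0.1473120795574384 -0.013498913680327053 0.24999668278086953
lid ang pct [0.88  0.891 0.909 0.937 0.971]
```

Emit:
play_rows:
  deltas:
    - [0.05,0,0,0,40]
    - [0.1,0,0,0,40]
    - [0.1,0,0,0,40]
    - [0.1,0,0,0,40]
    - [0.1,0,0,0,40]
    - [0.1,0,0,0,40]
    - [0.1,0,0,0,40]
    - [0.1,0,0,0,40]

```text
time: 31.32
ee_pos: [0.4783, 0.0367, 0.3458]
orientation: [0.804, 0.595, 0.0, -0.0]
ft_force: [-0.6, -0.1, -0.2]
opening: 0.0342
grasp_force: 0.0
```

Emit:
play_rows:
  deltas:
    - [0,0,0,0,40]
    - [0,0,0,0,40]
    - [0,0,0,0,40]
    - [0,0,0,0,40]
    - [0,0,0,0,40]
    - [0,0,0,0,40]
    - [0,0,0,0,40]
    - [0,0,0,0,40]

```text
time: 32.33
ee_pos: [0.4783, 0.0369, 0.3457]
orientation: [0.803, 0.595, -0.0, 0.0]
ft_force: [-0.4, 1.0, 0.1]
opening: 0.0343
grasp_force: 0.0
```

```bash
python3 - <<'E'
from h import *
st()
c=cap('scene'); save(c,'s11.png'); t=cap('top'); W=cloud(t); d=W[...,:2]-HG; a=d@CX; b=d@CY; z=W[...,2]
for lo in (-.17,-.13,-.09,-.05,-.01):
    m=(abs(b)<.1)&(a>lo)&(a<lo+.01)&(z>.03)&(z<.3); print(lo,m.sum(),np.median(z[m]).round(4) if m.sum() else '')
rect(W,(abs(z-.079)<.005)&(abs(W[...,1]-.208)<.1)&(abs(W[...,0]-.45)<.1),'dry')
i=c['img'][100:330,120:420,::-1]; cv2.imwrite('pics/s11c.png',cv2.resize(i,None,fx=2,fy=2))
E
```

```text
t 32.33 p [0.4783 0.0369 0.3457] q [ 0.803  0.595 -0.     0.   ] J [-0.72  0.02  0.59  1.59 -0.01  1.54 -0.42] F [-0.4  1.   0.1] open 0.0343 g 0.0
-0.17 446 0.0966
-0.13 438 0.0966
-0.09 432 0.0966
-0.05 426 0.0967
-0.01 406 0.0971
```

View pics/s11c.png

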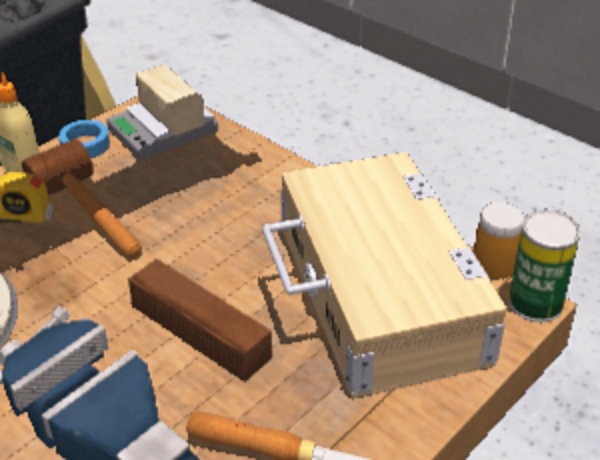

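The lid is shut flat (top at 96.6 mm, as at the start) and the dry blank is on the pan (crop px 170,98). One numeric check of the dry blank, then hand in.

```bash
python3 - <<'E'
from h import *
c=cap('scene'); W=cloud(c); z=W[...,2]
m=(abs(z-.081)<.005)&(abs(W[...,1]-.208)<.1)&(abs(W[...,0]-.45)<.1); rect(W,m,'dry')
P=W[m][:,:2]; ok=m.sum()>200 and np.hypot(*(np.median(P,0)-[.452,.208]))<.02
print(ok)
if ok: print(ctrl.hand_in())
E
```

```text
dry px [204. 143.] n 401 c [453.3 205.7] wh [ 55.9 124.7] ang 1.6 z 0.0824
True
the job is handed in; nothing more can be done
None
```

I handed the job in at about 32 s of the 208 s allowed; no score came back. The seasoned blank is flat on the scale pan, 3 to 4 mm off centre. Both green blanks (only two were out) were measured flat on the chest floor before closing. The stay is broken and the lid is fully shut.

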